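# Post the sound sensor through the dust flap

### The arm

A 6-joint arm with a two-finger parallel gripper is mounted at the origin on the work surface. World frame = base frame: x ahead of the robot, y to its left, z up, the work surface at z = 0. Lengths are in m, angles in rad, forces in N, time in s.
With the tool pointing down it reaches from about 0.225 to 0.875 m from the base axis. Payload 3.4 kg.
Tool frame: the origin (TCP) lies at the very end of the fingers, on their centre line; the grasp point (between the pads) lies 19 mm behind it; z points along the fingers, y is the direction in which the jaws open and shut (so a half turn about z gives the same grasp; the last joint's range is limited). The gripper opens to 85 mm and grips with 20 to 120 N. Pads are 22 mm wide; open, the fingers measure 114 mm over their backs; the gripper's body (76 mm by 85 mm) begins 54 mm behind the grasp point. The pads swing forward as they close: fully open they stand 13 mm farther back than shut.
Start: joints at [-1.446, 0.276, 1.505, -0, 1.361, -0.121], TCP at [0.14, -0.558, 0.231] pointing down, gripper open.
Joint ranges: [-2.89, 2.89], [-0.75, 2.08], [0.22, 2.7], [-1.18, 4.32], [0.11, 2.71], [-2.7, 2.7]. Speed limits (rad/s): [2.57, 2.57, 3.14, 3.14, 3.14, 3.14].

### API

Orientations are given as a unit quaternion [w, x, y, z].
In Python, from rig import manip gives the robot as it stands. The module is installed in compiled form; this text tells all that it offers.
- The arm moves only by the tool carry_out, never from a script. Its argument "moves" is one flat list of numbers, 5 for each row, row after row: the opening in per cent of the stroke, from 0 (shut) to 100 (fully open), then the shift along the world's x, y, z in cm, then the turn about the world's z in rad. A call has exactly 10 rows; each row shifts and turns the commanded pose from where the row before left it; what a row does not reach is not made up. A row lasts 1/10 s, in which the tool goes at most 50 mm and 8.59 degrees, less where a joint would pass 70% of its speed; a pose out of reach is approached as far as the arm can. A call is refused whole if a number of a shift passes 5 or a number of a turn 0.15, either way. A call with a gripper value outside its range is refused whole. The fingers move at their own pace and stop on an object; "squeeze" is the grip in N (left out, the last holds). Time passes only in rows, so rows that do not move let the fingers close, or fill a call up. It gives the time, the measured TCP pose, the force and the opening at its end, in the units of the state.
- manip.get_state(): the state, without advancing time (a new reading comes with each control period).
- manip.get_image(name): name is "side" or "top"; returns the picture (384x512x3 uint8, red, green, blue); there is no depth.
- manip.camera_info(name): a dict with "fov_y" (degrees; the focal length in pixels is half the picture's height over the tangent of half this angle, whatever the lens; pixels are square), "cx", "cy" (the principal point, pixels), "rvec" (rotation vector, rad) and "tvec" (3), from world to camera coordinates, as OpenCV has them. Camera axes: x right, y down, z forward; pixel columns grow to the right and rows downward; lengths in m; the calibration is good to about 2 mm. A picture is of the moment at which its call begins. camera_info takes no time and is no camera call.
- manip.sign_off(): hands the job in, once; it reports no verdict.
The state is a dict: "clock": time; "qpos": joint angles; "qd": joint speeds; "effort": joint torques, N m; "position": TCP position; "ee_rot": TCP orientation; "contact_force": force on the tool from outside, world axes, zero at the start; "moment": the same for the moment, N m; "width": finger opening in m.
Only numpy, scipy, OpenCV 4.12 (cv2) and the standard library are available. Lean on these libraries where they do the work, as an engineer would, in place of code of your own. Each camera call takes 0.05 s, during which the arm holds its last target. There are 200 camera calls.

### The job

Put the white sound sensor (the module with one single round microphone disc on top) away in the dust box: set it on the plywood shelf in front of the green flap and push it in under the flap until it drops into the compartment, then draw back so that the flap springs fully shut behind it. Leave the look-alike distance sensor (two small discs) where it lies.

Things in the scene. Friction and masses are not known exactly. Their poses are not given: they have to be found in the camera images.
- dust_box: Fixed grey box, clear roof (top at z=88 mm), 112 wide. Origin: on the table under mid-sill; x points into the box (the way to push), z up. Before the sill a fixed plywood shelf, x=-150 to 0, y=-56 to 56 mm, flat top at z=40. Mouth y=-50 to 50. Behind the sill a compartment to x=150, floor at z=13, running on 55 mm under the shelf. A part pushed with its rear end 10 to 21 mm past the sill drops in.
- flap (a joint): Green acrylic flap in the box's mouth, 94 wide x 47 x 4 mm, hung on a 10 mm thick hinge rod at x=28, z=80 mm of the box; fingers pointing down can reach 22 mm past the sill before meeting it. Shut (0 rad) its lower edge is just over the sill. Value grows as it swings in and up, to 1.85 rad; a light spring (0.3 to 0.7 N at its edge) shuts it when freed.
- sound_sensor_mid (a point): Centre, half-way up, of the sound sensor to put away: white plastic case 60 (x) x 40 (y) x 14 (z) mm with one microphone disc 28 mm across standing 2 mm proud in mid-top (16 mm high in all; this point 8 mm above its underside), 45 g, loose, flat on the table (z=0), z up. A dark socket marks its -x end; either end may go in first.
- distance_sensor_mid (a point): Centre, half-way up (8 mm above its underside), of the look-alike distance sensor: the same white case, but two discs 18 mm across side by side on top. It stays where it lies. A third such case, with only a small square button, and other parts lie about too.
Not all that is in view belongs to the job. Leave any red look-alike of the part that bears sound_sensor_mid alone.

How it is judged:
By the outcome, as a careful person would: the job done as asked, in the order asked, and still so for the second after the job is handed in, with the robot touching nothing.
It also fails if it takes over 45 s, if anything falls off the work surface, if the arm or the gripper's body presses on something with over 40 N, if the wrist force passes 120 N, or if a joint passes its speed limit or range.

## Working session

There is one attempt and no reset: what is moved stays moved. The work goes in short steps, Python scripts to look and compute and a tool call to move; the robot and the scene stay as the last step left them, time stands still between calls to the robot, and variables do not carry over. Pictures are saved under pics/ and viewed, about 8 in all and at most 12, crops included, and the job is handed in when it is done.

Besides the shell and the picture viewer there is one more tool, called after "Request:" as name(argument=value, ...) on one line, values as JSON. carry_out: Moves the arm, as the interface text tells. Its arguments: {"type":"object","properties":{"moves":{"type":"array","items":{"type":"number"}},"squeeze":{"type":"number"}},"required":["moves"]}

```bash
mkdir -p pics; cat > h.py <<'E'
import numpy as np, cv2
from rig import manip
def cam(n):
    c=manip.camera_info(n); f=192/np.tan(np.radians(c['fov_y'])/2)
    R=cv2.Rodrigues(np.array(c['rvec'],float))[0]; t=np.array(c['tvec'],float)
    return f,c['cx'],c['cy'],R,t
def ray(n,u,v,z):
    f,cx,cy,R,t=cam(n); d=R.T@np.array([(u-cx)/f,(v-cy)/f,1]); o=-R.T@t
    return o+d*(z-o[2])/d[2]
def proj(n,P):
    f,cx,cy,R,t=cam(n); p=R@np.array(P,float)+t; return f*p[0]/p[2]+cx, f*p[1]/p[2]+cy
def grab(n,name):
    im=np.array(manip.get_image(n)); cv2.imwrite(f'pics/{name}.png',im[:,:,::-1]); return im
E
python3 - <<'E'
from h import *
a=grab('top','top0'); b=grab('side','side0')
print(manip.get_state()); 
for n in('top','side'): print(manip.camera_info(n), -cam(n)[3].T@cam(n)[4])
E
```

```text
{'clock': 0.1, 'qpos': array([-1.44596930e+00,  2.76512842e-01,  1.50597694e+00, -8.03522228e-06,
        1.36070091e+00, -1.21011381e-01]), 'qd': array([-0.00244729, -0.00219676, -0.00281281, -0.00117987, -0.00039812,
        0.00167811]), 'effort': array([ 2.14331267e-03, -4.17696404e+01, -2.46404529e+01, -1.15757466e-04,
        5.79584768e-03, -2.07118734e-05]), 'position': array([ 0.13986576, -0.55725803,  0.23054879]), 'ee_rot': array([-7.99007109e-04,  9.92454522e-01,  1.22610701e-01, -5.45297133e-06]), 'contact_force': array([-0.32242749,  0.5159801 , -0.20907335]), 'moment': array([-0.01928251, -0.03122171, -0.00740229]), 'width': 0.08509360506156353}
{'fov_y': 51.749150233821666, 'cx': 250.62271812541957, 'cy': 199.35024367892353, 'rvec': array([ 2.14141548, -2.19997133,  0.06219802]), 'tvec': array([-0.04202336,  0.55903036,  0.88072845])} [ 0.4864759  -0.07547855  0.92065612]
{'fov_y': 54.307891649070775, 'cx': 253.67594723607655, 'cy': 193.64819489105045, 'rvec': array([ 2.22918222, -1.01857578,  0.39382888]), 'tvec': array([-0.43669081,  0.35359449,  0.44415012])} [ 0.2593505  -0.35020568  0.56841056]
```

View pics/top0.png

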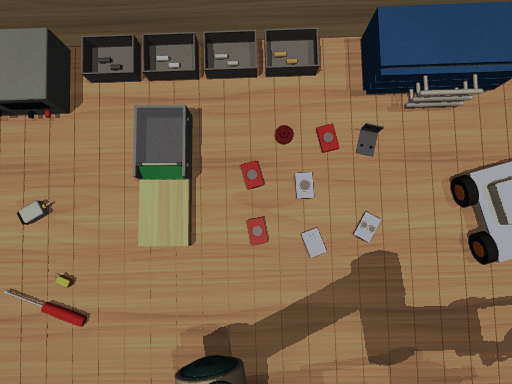

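View pics/side0.png

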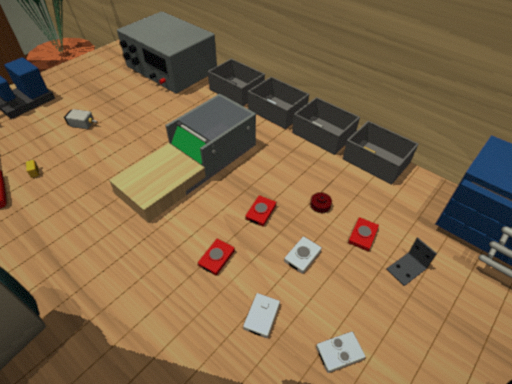

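Candidates (top view): white with a single disc at (304,185), the target; distance sensor with two discs at (367,227); button case at (314,243); red look-alikes at (252,175), (258,231) and (328,138).

```bash
python3 - <<'E'
from h import *
im=cv2.imread('pics/top0.png'); hsv=cv2.cvtColor(im,cv2.COLOR_BGR2HSV)
def rect(mask,z,roi,name,cam='top'):
    m=np.zeros_like(mask); x0,y0,x1,y1=roi; m[y0:y1,x0:x1]=mask[y0:y1,x0:x1]
    c=max(cv2.findContours(m,0,1)[0],key=cv2.contourArea)
    q=cv2.boxPoints(cv2.minAreaRect(c)); P=np.array([ray(cam,u,v,z)[:2] for u,v in q])
    e=[P[1]-P[0],P[2]-P[1]]; 
    print(name,'ctr',P.mean(0).round(4),[ (np.linalg.norm(a).round(4),np.degrees(np.arctan2(a[1],a[0])).round(1)) for a in e]); print(P.round(3).tolist())
w=((hsv[...,1]<60)&(hsv[...,2]>130)).astype(np.uint8)
w=cv2.morphologyEx(w,cv2.MORPH_CLOSE,np.ones((5,5)))
rect(w,.014,(285,165,322,205),'sound'); rect(w,.014,(345,205,390,245),'dist');rect(w,.014,(295,222,335,262),'button')
print(hsv[215,165],hsv[300,200],hsv[172,160])
s=((hsv[...,0]>=20)&(hsv[...,0]<35)&(hsv[...,2]>120)).astype(np.uint8)
s=cv2.morphologyEx(s,cv2.MORPH_OPEN,np.ones((5,5)))
rect(s,.04,(125,165,200,260),'shelf')
# box roof: grey
for p in [(135,106),(188,106),(139,180),(189,180),(139,246),(189,246)]: print(p,ray('top',*p,.088 if p[1]<110 else .04).round(3))
a=cv2.resize(im[90:260,120:400],None,fx=2.85,fy=2.85,interpolation=cv2.INTER_CUBIC)
b=cv2.imread('pics/side0.png')
cv2.imwrite('pics/crop0.png',a)
E
```

```text
sound ctr [ 0.5882 -0.1806] [(np.float64(0.0388), np.float64(-87.6)), (np.float64(0.0586), np.float64(-178.1))]
[[0.617, -0.16], [0.618, -0.199], [0.56, -0.201], [0.558, -0.162]]
dist ctr [ 0.4889 -0.3199] [(np.float64(0.0587), np.float64(-30.4)), (np.float64(0.0389), np.float64(-120.1))]
[[0.473, -0.288], [0.524, -0.318], [0.504, -0.352], [0.454, -0.322]]
button ctr [ 0.4567 -0.1973] [(np.float64(0.0385), np.float64(-69.8)), (np.float64(0.0581), np.float64(-160.4))]
[[0.477, -0.169], [0.491, -0.206], [0.436, -0.225], [0.423, -0.189]]
[ 24  89 157] [ 18 108 154] [ 66 170  96]
shelf ctr [0.5316 0.1394] [(np.float64(0.1132), np.float64(-91.7)), (np.float64(0.1475), np.float64(179.2))]
[[0.607, 0.195], [0.604, 0.082], [0.456, 0.084], [0.459, 0.196]]
(135, 106) [0.762 0.187 0.088]
(188, 106) [0.758 0.071 0.088]
(139, 180) [0.607 0.193 0.04 ]
(189, 180) [0.604 0.08  0.04 ]
(139, 246) [0.459 0.194 0.04 ]
(189, 246) [0.456 0.082 0.04 ]
```

View pics/crop0.png

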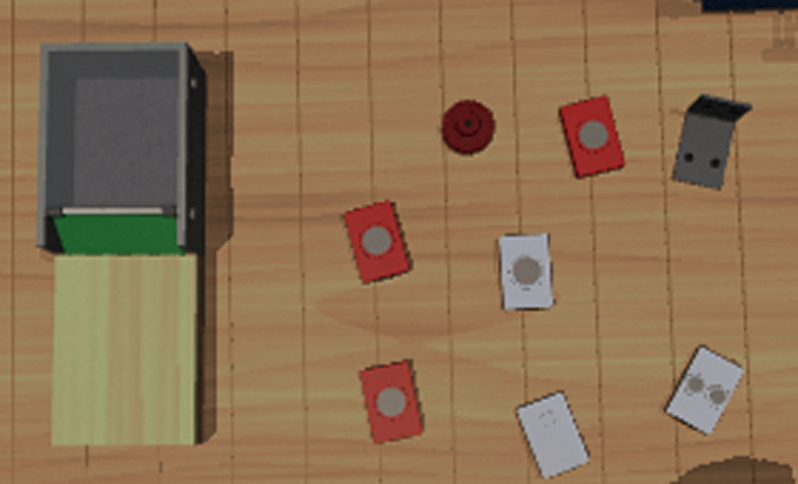

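The crop confirms the choice: at (526,271) lies the white case with one disc, which is (304,185) in the full top picture. World position is about (0.588, -0.181), yaw about +2°. The sill middle is about (0.606, 0.138), box yaw about -1.4°.

Request:
carry_out(moves=[70,2.4,2.0,0,-0.0213,70,2.4,2.0,0,-0.0213,70,2.4,2.0,0,-0.0213,70,2.4,2.0,0,-0.0213,70,2.4,2.0,0,-0.0213,70,2.4,2.0,0,-0.0213,70,2.4,2.0,0,-0.0213,70,2.4,2.0,0,-0.0213,70,2.4,2.0,0,-0.0213,70,2.4,2.0,0,-0.0213], squeeze=30)

```text
clock: 1.1
position: [0.3806, -0.3566, 0.2309]
ee_rot: [-0.0, 1.0, 0.016, -0.0]
contact_force: [-1.0, -0.3, -0.1]
width: 0.0599
```

Request:
carry_out(moves=[70,2.3,2.0,-1.4,0,70,2.3,2.0,-1.4,0,70,2.3,2.0,-1.4,0,70,2.3,2.0,-1.4,0,70,2.3,2.0,-1.4,0,70,2.3,2.0,-1.4,0,70,2.3,2.0,-1.4,0,70,2.3,2.0,-1.4,0,70,2.4,1.6,-1.4,0,70,0,0,0,0])

```text
clock: 2.1
position: [0.5892, -0.1791, 0.1027]
ee_rot: [-0.001, 1.0, 0.018, -0.001]
contact_force: [-0.1, -0.5, 0.3]
width: 0.0597
```

Request:
carry_out(moves=[70,-0.1,-0.2,-2,0,70,0,0,-2,0,70,0,0,-2,0,70,0,0,-2,0,70,0,0,-1.2,0,70,0,0,-0.8,0,70,0,0,0,0,25,0,0,0,0,25,0,0,0,0,25,0,0,0,0])

```text
clock: 3.1
position: [0.5877, -0.1841, 0.0064]
ee_rot: [0.001, 1.0, 0.016, 0.001]
contact_force: [0.2, -0.1, 1.9]
width: 0.0389
```

Request:
carry_out(moves=[25,0,0,0,0,25,0,0,0,0,25,0,0,0,0,25,0,0,0.5,0,25,0,0,1,0,25,0,0,2,0,25,0,0,2,0,25,0,0,2.5,0,25,0,0,2.5,0,25,0,0,0,0])

```text
clock: 4.1
position: [0.5893, -0.1847, 0.1144]
ee_rot: [0.002, 1.0, 0.016, 0.004]
contact_force: [0.4, 0.0, 0.3]
width: 0.0391
```

```bash
python3 - <<'E'
from h import *
a=grab('top','t1');b=grab('side','s1')
u,v=proj('side',[.588,-.181,.09]); u0,v0=proj('top',[.588,-.181,.09]);print(u,v,u0,v0)
def c(i,u,v,h=70): 
    u=int(min(max(u,h),512-h));v=int(min(max(v,h),384-h));return cv2.resize(i[v-h:v+h,u-h:u+h,::-1],(390,390))
cv2.imwrite('pics/c1.png',np.hstack([c(b,u,v),c(a,u0,v0)]))
E
```

```text
306.9604269873772 225.85078944128148 308.3130674044751 180.82736032200745
```

View pics/c1.png

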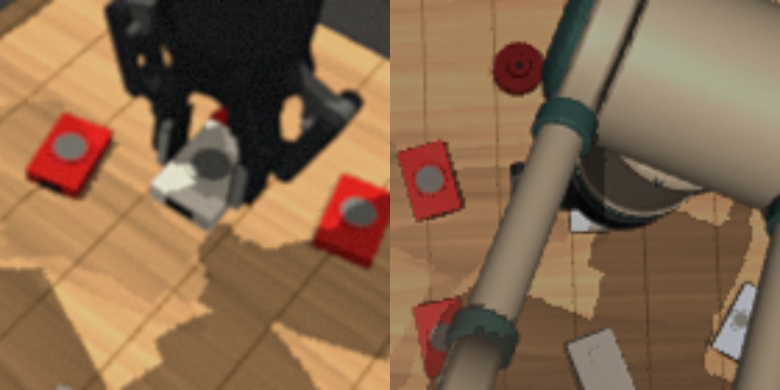

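The side crop shows the white single-disc case held level between the fingers, its disc at about (210,160) and its socket end toward the robot.

```bash
python3 - <<'E'
from h import *
s=manip.get_state();print(s['position'],s['ee_rot'],s['contact_force'],s['width'])
b=cv2.imread('pics/s1.png'); hsv=cv2.cvtColor(b,cv2.COLOR_BGR2HSV)
# predicted corners of the part: underside z for several grip heights
p=s['position']
for dz in (-.010,-.005,0): print(dz,[tuple(np.round(proj('side',[p[0]+sx*.03,p[1]+sy*.02,p[2]+dz]))) for sx,sy in((-1,-1),(-1,1),(1,-1))])
u,v=306,225
c=cv2.resize(b[195:265,270:340],(560,560),interpolation=cv2.INTER_CUBIC); cv2.imwrite('pics/c2.png',c)
E
```

```text
[ 0.58688283 -0.1836872   0.1107654 ] [2.24315021e-04 9.99864622e-01 1.64483443e-02 3.73135135e-04] [-0.00161701  0.54199998 -1.37878974] 0.038879603381880595
-0.01 [(np.float64(308.0), np.float64(242.0)), (np.float64(287.0), np.float64(228.0)), (np.float64(330.0), np.float64(218.0))]
-0.005 [(np.float64(308.0), np.float64(240.0)), (np.float64(287.0), np.float64(226.0)), (np.float64(331.0), np.float64(216.0))]
0 [(np.float64(309.0), np.float64(238.0)), (np.float64(287.0), np.float64(224.0)), (np.float64(331.0), np.float64(214.0))]
```

View pics/c2.png

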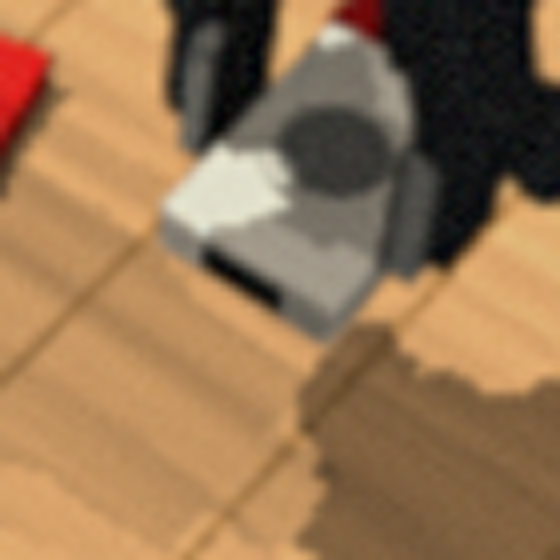

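Underside sits about at the TCP height minus a few mm, and the grip is level. Now carry it over the shelf.

Request:
carry_out(moves=[25,-0.3,2,0,-0.006,25,-0.3,4,0,-0.006,25,-0.3,4,0,-0.006,25,-0.3,4,0,-0.006,25,-0.3,4,0,-0.006,25,-0.3,4,0,-0.006,25,-0.3,4,0,-0.006,25,-0.3,3.5,0,-0.006,25,-0.3,2,0,-0.006,25,-0.2,0.8,0,-0.006])

```text
clock: 5.2
position: [0.5562, 0.1411, 0.1086]
ee_rot: [0.0, 1.0, -0.013, -0.002]
contact_force: [0.1, -0.4, -0.7]
width: 0.0392
```

Request:
carry_out(moves=[25,0,0,0,0,25,0,0,-1.5,0,25,0,0,-1.5,0,25,0,0,-1.5,0,25,0,0,-0.7,0,25,0,0,-0.5,0,25,0,0,-0.2,0,25,0,0,-0.2,0,25,0,0,0,0,25,0,0,0,0])

```text
clock: 6.2
position: [0.5582, 0.1393, 0.0498]
ee_rot: [0.0, 1.0, -0.014, 0.0]
contact_force: [-0.1, -0.3, -0.2]
width: 0.0389
```

```bash
python3 - <<'E'
from h import *
b=grab('side','s3');a=grab('top','t3');s=manip.get_state();print(s['position'],s['ee_rot'],s['contact_force'],s['width'])
cv2.imwrite('pics/c3.png',np.hstack([cv2.resize(b[80:240,90:280,::-1],(450,379)),cv2.resize(a[90:260,110:230,::-1],(268,379))]))
E
```

```text
[0.55818569 0.13935199 0.04974348] [-1.14541601e-05  9.99908423e-01 -1.35266953e-02  4.16601966e-04] [ 0.09128838  0.65346943 -0.36409303] 0.03872041999916198
```

View pics/c3.png

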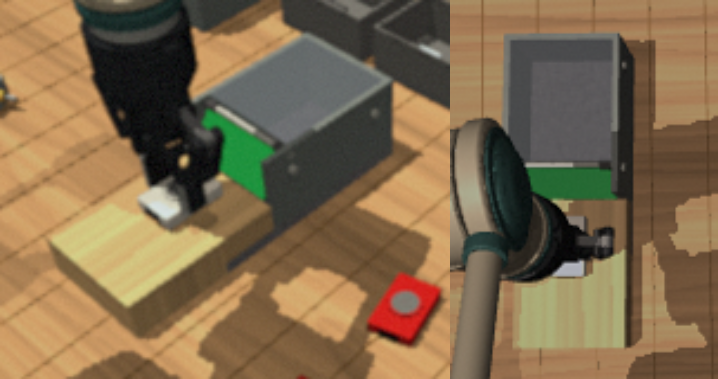

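The part hovers level over the shelf, in line with the mouth (side crop about (180,200)). Lower the last few mm and open.

Request:
carry_out(moves=[25,0,0,-0.15,0,25,0,0,-0.15,0,25,0,0,-0.1,0,25,0,0,-0.05,0,25,0,0,0,0,25,0,0,0,0,25,0,0,0,0,25,0,0,0,0,25,0,0,0,0,25,0,0,0,0])

```text
clock: 7.3
position: [0.558, 0.1393, 0.0464]
ee_rot: [0.0, 1.0, -0.014, 0.0]
contact_force: [-2.5, -0.7, 9.7]
width: 0.0387
```

Request:
carry_out(moves=[65,0,0,0,0,65,0,0,0,0,65,0,0,0.3,0,65,0,0,1,0,65,0,0,2,0,65,0,0,2,0,65,0,0,0.7,0,0,-2,0,0,0,0,-2,0,0,0,0,-2,0,0,0])

```text
clock: 8.3
position: [0.4971, 0.1392, 0.1047]
ee_rot: [0.0, 1.0, -0.014, -0.0]
contact_force: [-0.3, 0.6, -0.3]
width: 0.012
```

Request:
carry_out(moves=[0,-1,0,0,0,0,0,0,0,0,0,0,0,0,0,0,0,0,0,0,0,0,0,0,0,0,0,0,0,0,0,0,0,0,0,0,0,0,0,0,0,0,0,0,0,0,0,0,0,0])

```text
clock: 9.3
position: [0.4879, 0.1392, 0.1048]
ee_rot: [0.0, 1.0, -0.014, -0.0]
contact_force: [-0.3, 0.5, 1.0]
width: 0.0001
```

```bash
python3 - <<'E'
from h import *
b=grab('side','s4');a=grab('top','t4');s=manip.get_state();print(s['position'],s['ee_rot'],s['contact_force'],s['width'])
p=s['position'];print(proj('side',p),proj('top',p))
cv2.imwrite('pics/c4.png',np.hstack([cv2.resize(b[80:240,90:280,::-1],(450,379)),cv2.resize(a[90:260,110:230,::-1],(268,379))]))
E
```

```text
[0.4878852  0.13923995 0.10481897] [ 3.91088446e-05  9.99907302e-01 -1.36156220e-02 -1.40523473e-05] [ 0.06795067 -0.22126112  0.41108069] -0.0003753506127458061
(np.float64(129.79618434177797), np.float64(160.94435971939646)) (np.float64(155.5990087495357), np.float64(232.5091631874227))
```

View pics/c4.png

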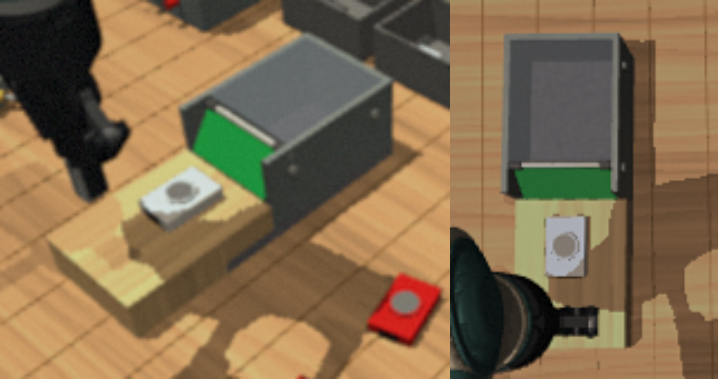

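The part lies flat and aligned on the shelf before the shut flap, disc at top crop (567,246). Measure the part's offset and the sill once more.

```bash
python3 - <<'E'
from h import *
im=cv2.imread('pics/t4.png');hsv=cv2.cvtColor(im,cv2.COLOR_BGR2HSV)
w=((hsv[...,1]<50)&(hsv[...,2]>120)).astype(np.uint8); w=cv2.morphologyEx(w,cv2.MORPH_CLOSE,np.ones((5,5)))
m=np.zeros_like(w);m[182:218,145:178]=w[182:218,145:178]
c=max(cv2.findContours(m,0,1)[0],key=cv2.contourArea);r=cv2.minAreaRect(c);print(r)
print([ray('top',u,v,.054).round(4)[:2].tolist() for u,v in cv2.boxPoints(r)],ray('top',*r[0],.054))
g=((abs(hsv[...,0].astype(int)-66)<12)&(hsv[...,1]>110)).astype(np.uint8)
c=max(cv2.findContours(g,0,1)[0],key=cv2.contourArea);print(cv2.boundingRect(c))
for z in(.04,.042):print([ray('top',u,cv2.boundingRect(c)[1]+cv2.boundingRect(c)[3],z).round(4) for u in(140,188)])
E
```

```text
((161.0399169921875, 200.00161743164062), (17.106321334838867, 26.61871337890625), 2.2906100749969482)
[[0.5311, 0.1604], [0.59, 0.1576], [0.5874, 0.1196], [0.5286, 0.1226]] [0.55918533 0.14002638 0.054     ]
(139, 165, 46, 14)
[array([0.6092, 0.1908, 0.04  ]), array([0.606 , 0.0822, 0.04  ])]
[array([0.6089, 0.1902, 0.042 ]), array([0.6058, 0.0818, 0.042 ])]
```

Request:
carry_out(moves=[0,0,0.05,-2,0,0,0,0,-2,0,0,0,0,-1.5,0,0,0,0,-0.5,0,0,0,0,0,0,0,0.5,0,0,0,0,1,0,0,0,0,1,0,0,0,0,0.5,0,0,0,0,0.5,0,0,0])

```text
clock: 10.4
position: [0.5236, 0.1397, 0.045]
ee_rot: [0.0, 1.0, -0.014, -0.0]
contact_force: [-1.0, 0.3, -0.1]
width: 0.0002
```

Request:
carry_out(moves=[0,0.5,0,0,0,0,0.5,-0.03,0,0,0,0.5,0,0,0,0,0.5,-0.03,0,0,0,0.5,0,0,0,0,0.5,-0.03,0,0,0,0.5,0,0,0,0,0.5,-0.03,0,0,0,0.5,0,0,0,0,0.5,-0.03,0,0])

```text
clock: 11.4
position: [0.573, 0.1383, 0.0447]
ee_rot: [0.0, 1.0, -0.014, -0.0]
contact_force: [-1.7, 0.7, -0.3]
width: 0.0002
```

```bash
python3 - <<'E'
from h import *
b=grab('side','s5');a=grab('top','t5');s=manip.get_state();print(s['position'],s['contact_force'],s['width'])
cv2.imwrite('pics/c5.png',np.hstack([cv2.resize(b[80:240,90:280,::-1],(450,379)),cv2.resize(a[90:260,110:230,::-1],(268,379))]))
E
```

```text
[0.57412091 0.13822876 0.04484006] [-1.84144252  0.39661149 -1.03256868] 4.419893808561311e-06
```

View pics/c5.png

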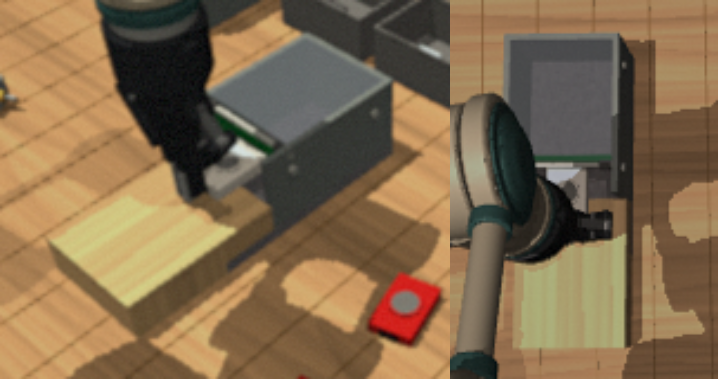

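The part is going in straight and the flap is lifting (about (245,130) in the side crop). Push the last 3.6 cm slowly.

Request:
carry_out(moves=[0,0.5,0,0,0,0,0.5,-0.03,0,0,0,0.5,0,0,0,0,0.5,-0.03,0,0,0,0.5,0,0,0,0,0.5,-0.03,0,0,0,0.3,0,0,0,0,0.3,0,0,0,0,0,0,0,0,0,0,0,0,0])

```text
clock: 12.5
position: [0.6091, 0.1373, 0.0448]
ee_rot: [0.0, 1.0, -0.014, 0.0]
contact_force: [-0.6, 0.5, -0.5]
width: 0.0001
```

```bash
python3 - <<'E'
from h import *
b=grab('side','s6');a=grab('top','t6');s=manip.get_state();print(s['position'],s['contact_force'],s['width'])
cv2.imwrite('pics/c6.png',np.hstack([cv2.resize(b[80:240,90:280,::-1],(450,379)),cv2.resize(a[90:260,110:230,::-1],(268,379))]))
E
```

```text
[0.60884781 0.13734413 0.04478993] [0.16628303 0.32861272 0.42088323] 1.381603020220767e-05
```

View pics/c6.png

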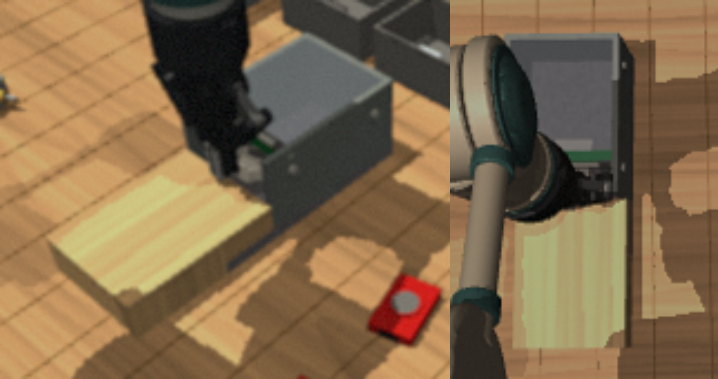

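The part's front end shows behind the flap (top crop (575,142)). Push 4 mm more for margin, then draw back and look.

Request:
carry_out(moves=[0,0.2,0,0,0,0,0.2,0,0,0,0,0,0,0,0,0,0,0,0,0,0,0,0,0,0,0,-0.5,0,0,0,0,-1,0,0,0,0,-1.5,0,0,0,0,-2,0,0,0,0,-2,0,0,0])

```text
clock: 13.6
position: [0.5415, 0.1373, 0.0449]
ee_rot: [0.0, 1.0, -0.014, -0.0]
contact_force: [0.1, -0.4, 1.0]
width: 0.0003
```

Request:
carry_out(moves=[0,-2,0,0,0,0,-2,0,1,0,0,-2,0,2,0,0,-2,0,3,0,0,-2,0,3,0,0,-2,-2,3,0,0,-2,-3,2,0,0,0,-3,0,0,0,0,-3,0,0,0,0,-3,0,0])

```text
clock: 14.6
position: [0.4018, -0.0034, 0.1853]
ee_rot: [0.0, 1.0, -0.013, 0.001]
contact_force: [0.2, 1.1, 0.4]
width: 0.0002
```

```bash
python3 - <<'E'
from h import *
b=grab('side','s7');a=grab('top','t7');s=manip.get_state();print(s['position'],s['contact_force'],s['clock'])
cv2.imwrite('pics/c7.png',np.hstack([cv2.resize(b[80:240,90:280,::-1],(450,379)),cv2.resize(a[90:260,110:230,::-1],(268,379))]))
E
```

```text
[ 0.40226425 -0.0051459   0.1849979 ] [0.10392528 0.22900422 0.78012737] 14.7
```

View pics/c7.png

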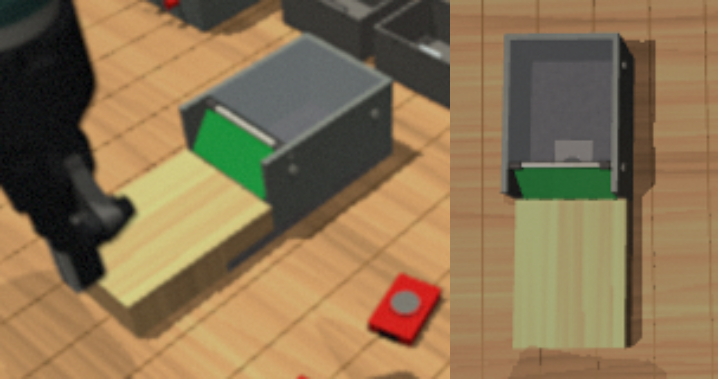

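The flap looks shut and the part is seen through the roof in the compartment (top crop (574,150)). Compare with the first picture in numbers, without viewing.

```bash
python3 - <<'E'
from h import *
def g(n):
    h=cv2.cvtColor(cv2.imread(f'pics/{n}.png'),cv2.COLOR_BGR2HSV);m=((abs(h[...,0].astype(int)-66)<12)&(h[...,1]>110)).astype(np.uint8)
    m[:100]=0; m[220:]=0
    c=max(cv2.findContours(m,0,1)[0],key=cv2.contourArea);return cv2.boundingRect(c),int(m[:,:300].sum())
for n in('top0','t7','side0','s7'):print(n,g(n))
u0=110+(555-450)/2.233;u1=110+(593-450)/2.233;v=90+140/2.233
for z in(.029,.027,.05):print(z,ray('top',u0,v,z),ray('top',u1,v,z))
a=cv2.imread('pics/t7.png').astype(int);b=cv2.imread('pics/top0.png').astype(int)
print('dist diff',abs(a-b)[212:242,352:384].mean(),'box diff rows',[(r,int(abs(a-b)[r,155:178].mean())) for r in range(140,182,3)])
E
```

```text
top0 ((139, 165, 46, 14), 586)
t7 ((139, 165, 46, 14), 591)
side0 ((171, 126, 35, 38), 645)
s7 ((171, 126, 35, 38), 685)
0.029 [0.67037388 0.15460533 0.029     ] [0.66917595 0.11541083 0.029     ]
0.027 [0.67078636 0.15512141 0.027     ] [0.66958574 0.11583899 0.027     ]
0.05 [0.66604277 0.14918646 0.05      ] [0.66487305 0.11091506 0.05      ]
dist diff 6.250694444444444 box diff rows [(140, 3), (143, 4), (146, 4), (149, 3), (152, 3), (155, 26), (158, 26), (161, 16), (164, 6), (167, 3), (170, 3), (173, 4), (176, 3), (179, 4)]
```

```bash
python3 -c "
from rig import manip
print(manip.sign_off())"
```

```text
the job is handed in; nothing more can be done
None
```

I put the white single-disc sound sensor away in the dust box and handed the job in at about 14.7 s. I gripped it across its 40 mm side, set it flat on the shelf, and pushed it under the flap with shut fingers. I stopped about 18 mm past the sill by estimate, then drew back.

What the last checks showed:
- **Flap:** its green outline is the same as in the first pictures, to the pixel, in both views, so it is fully shut.
- **Sensor:** through the clear roof its front edge lies about 64 mm past the sill. It looks 39 mm wide at floor-level height, which fits lying flat. A part leaning on the sill could not reach that far. Its rear end is hidden under the flap, so I worked that out rather than saw it.
- **Distance sensor:** its patch of the top picture changed only slightly (mean difference 6 of 255). I took that as shadow and did not measure its position again. The gripper never went near it.
- **Forces:** the highest contact force I read was about 10 N, when setting the part on the shelf. The gripper stood free at z = 0.185 m at the end.

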